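# Check the applicator syringes from the revolving organiser

## Robot

A 7-joint arm with a two-finger parallel gripper is mounted at the origin on the work surface. World frame = base frame: x ahead of the robot, y to its left, z up, the work surface at z = 0. Lengths are in m, angles in rad, forces in N, time in s.
With the tool pointing down it reaches from about 0.425 to 0.925 m from the base axis. Payload 6.8 kg.
Tool frame: the origin (TCP) lies on the front face of the gripper's body, between the roots of the fingers; the fingertips stand 73 mm ahead of it and the grasp point (between the pads) lies 54 mm ahead of it; z points along the fingers, y is the direction in which the jaws open and shut (so a half turn about z gives the same grasp; the last joint's range is limited). The gripper opens to 85 mm and grips with 20 to 120 N. Pads are 22 mm wide; open, the fingers measure 114 mm over their backs; the gripper's body (76 mm by 85 mm) begins 54 mm behind the grasp point. The pads swing forward as they close: fully open they stand 13 mm farther back than shut.
Start: joints at [-1.278, 0.477, 0.022, 1.555, -0.011, 1.109, -0.083], TCP at [0.263, 0.622, 0.304] pointing down, gripper open.
Joint ranges: [-2.96, 2.96], [-0.34, 2.1], [-1.41, 1.46], [0.24, 2.44], [-1.37, 4.51], [0.17, 1.92], [-2.96, 2.96]. Speed limits (rad/s): [2.39, 2.39, 3.14, 3.14, 3.14, 3.14, 3.14].

## Interface

Orientations are given as a rotation vector (axis times angle).
In Python, from bench import * gives the robot as it stands.
- The arm moves only by the tool jog_arm, never from a script. Its argument "plan" is a list of rows, each a list of 2 entries, a list of its own where there are three numbers: the shift along the world's x, y, z in cm, then the turn about the world's z in rad. In form: [[[tx, ty, tz], twist], ...]. A call has 1 to 12 rows; each row shifts and turns the commanded pose from where the row before left it; what a row does not reach is not made up. A row lasts 1/10 s, in which the tool goes at most 50 mm and 8.59 degrees, less where a joint would pass 70% of its speed; a pose out of reach is approached as far as the arm can. A call is refused whole if a number of a shift passes 5 or a number of a turn 0.15, either way. A call with a gripper value outside its range is refused whole. "hand" is the finger opening in cm, from 0 to 8.54, set as the call begins (left out, the last holds). The fingers move at their own pace and stop on an object; "grip_force" is the grip in N (left out, the last holds). Time passes only in rows, so rows that do not move let the fingers close. It gives the time, the measured TCP pose, the force and the opening at its end, in the units of the state.
- get_obs(): the state, without advancing time (a new reading comes with each control period).
- grab_frame(name): name is "scene" or "top"; returns the picture (480x640x3 uint8, red, green, blue); there is no depth.
- get_calibration(name): a dict with "intrinsics" (3x3 intrinsics, pixels), "xyz" and "orientation" of the camera in the world. Camera axes: x right, y down, z forward; pixel columns grow to the right and rows downward; lengths in m; the calibration is good to about 2 mm. A picture is of the moment at which its call begins. get_calibration takes no time and is no camera call.
- hand_in(): hands the job in, once; it reports no verdict.
The state is a dict: "clock": time; "joints": joint angles; "qvel": joint speeds; "tau": joint torques, N m; "tcp_pos": TCP position; "orientation": TCP orientation; "contact_force": force on the tool from outside, world axes, zero at the start; "moment": the same for the moment, N m; "grip_width": finger opening in m.
Only numpy, scipy, OpenCV 4.12 (cv2) and the standard library are available. Lean on these libraries where they do the work, as an engineer would, in place of code of your own. Each camera call takes 0.05 s, during which the arm holds its last target. There are 200 camera calls.

## Task

The revolving organiser has just been carried into the craft room: slide its transport lock out to the end stop and leave it released, then turn the organiser to bring each applicator syringe from under the wire shelf round to the front. Push every syringe's plunger down as far as it will go: stand those whose plungers run fully home upright in the shallow class tray, and put those that stick part-way into the deep reject tub. The jar and the tape roll stay upright in the organiser, and the mug and the brush pot are left alone.

Things in the scene. Friction and masses are not known exactly. Their poses are not given: they have to be found in the camera images.
- organiser: Revolving craft organiser of wood and grey plastic, fixed to the table; origin at the centre of its underside. Its own -x axis points to its front, towards the robot, where the lock is. Its round plywood turntable (radius 170 mm) has six equal compartments; syringes, jar and tape stand near the middle of theirs, about 112 mm from the axis, on a floor 24 mm above the table.
- rotor (a joint): Angle of the turntable about the vertical through the organiser's origin (rad, counterclockwise from above positive, unlimited). At 0, its start, one divider points straight to the organiser's front, the others every 60 degrees. Turned by taking or pushing a divider from above: drags at 1 to 2 N, stays where left, and is blocked while the lock is in.
- turntable (a point): Centre of the turntable's floor, on its axis, 24 mm above the table; turns with it. Six radial wooden dividers on it, 8 mm thick, run from radius 28 to 166 mm, tops 56 mm above the table. Edge lip 4 mm thick, top 36 mm above the table; hub radius 30 mm, top 80 mm above the table.
- lock (a joint): Travel of the transport lock (m): 0 = locked (steel bolt in the turntable's notch), 0.030 = end stop, fully released. It slides straight out from the organiser, along the organiser's -x, at about 2 to 3 N, and stays where left.
- lock_grip (a point): Centre of the top face of the lock's black grip, 67 mm above the table; the grip is 16 mm along its travel, 26 mm across, 36 mm high, and stands free above its guide (guide top 30 mm above the table). It lies 208 mm from the organiser's axis at 0, 238 mm at 0.030.
- shelf: Fixed wire shelf over the back of the organiser; origin on the table under the middle of its front edge. 260 mm deep (its x), 440 mm wide (its y), wires 170 to 176 mm above the table, legs at the corners. Its front edge is 10 mm in front of the organiser's axis, so only the front part of the turntable can be reached from above.
- tray: Shallow open wooden class tray, fixed on the table: outside 170 mm (its x) by 250 mm (its y), 18 mm high, walls and floor 5 mm; origin at the centre of its underside.
- tub: Deep open grey reject tub, fixed on the table: outside 160 mm (its x) by 210 mm (its y), 65 mm high, walls and floor 4 mm; origin at the centre of its underside.
- syringe1: Empty wide-bore applicator syringe of plain plastic, standing on its grey foot cap; may be absent. Origin at the centre of its underside, z up along its barrel. Foot 56 mm across and 8 mm high, straight barrel 40 mm across from there to 60 mm, above it a grey plunger with a round thumb disc 34 mm across. About 100 g. All look alike; some stick.
- syringe1_plunger (a joint): Plunger travel of syringe1 (m): starts nearly drawn out, 0 to 0.004; fully home is 0.026. It moves down at about 5 N and stays where left. A sound one runs all the way home; a stuck one stops hard well short of home, at about 0.010 to 0.015, and will go no further.
- syringe1_disc (a point): Centre of the top of the thumb disc of syringe1: 93 mm above the syringe's underside with the plunger at 0, 67 mm when fully home.
- syringe2: Empty wide-bore applicator syringe of plain plastic, standing on its grey foot cap; may be absent. Origin at the centre of its underside, z up along its barrel. Foot 56 mm across and 8 mm high, straight barrel 40 mm across from there to 60 mm, above it a grey plunger with a round thumb disc 34 mm across. About 100 g. All look alike; some stick.
- syringe2_plunger (a joint): Plunger travel of syringe2 (m): starts nearly drawn out, 0 to 0.004; fully home is 0.026. It moves down at about 5 N and stays where left. A sound one runs all the way home; a stuck one stops hard well short of home, at about 0.010 to 0.015, and will go no further.
- syringe2_disc (a point): Centre of the top of the thumb disc of syringe2: 93 mm above the syringe's underside with the plunger at 0, 67 mm when fully home.
- syringe3: Empty wide-bore applicator syringe of plain plastic, standing on its grey foot cap; may be absent. Origin at the centre of its underside, z up along its barrel. Foot 56 mm across and 8 mm high, straight barrel 40 mm across from there to 60 mm, above it a grey plunger with a round thumb disc 34 mm across. About 100 g. All look alike; some stick.
- syringe3_plunger (a joint): Plunger travel of syringe3 (m): starts nearly drawn out, 0 to 0.004; fully home is 0.026. It moves down at about 5 N and stays where left. A sound one runs all the way home; a stuck one stops hard well short of home, at about 0.010 to 0.015, and will go no further.
- syringe3_disc (a point): Centre of the top of the thumb disc of syringe3: 93 mm above the syringe's underside with the plunger at 0, 67 mm when fully home.
- syringe4: Empty wide-bore applicator syringe of plain plastic, standing on its grey foot cap; may be absent. Origin at the centre of its underside, z up along its barrel. Foot 56 mm across and 8 mm high, straight barrel 40 mm across from there to 60 mm, above it a grey plunger with a round thumb disc 34 mm across. About 100 g. All look alike; some stick.
- syringe4_plunger (a joint): Plunger travel of syringe4 (m): starts nearly drawn out, 0 to 0.004; fully home is 0.026. It moves down at about 5 N and stays where left. A sound one runs all the way home; a stuck one stops hard well short of home, at about 0.010 to 0.015, and will go no further.
- syringe4_disc (a point): Centre of the top of the thumb disc of syringe4: 93 mm above the syringe's underside with the plunger at 0, 67 mm when fully home.
- jar: Small glass jar, 52 mm across, 62 mm high, standing in a compartment of the organiser; stays in the organiser. Origin at the centre of its underside.
- tape: Roll of masking tape, 68 mm across, 24 mm high, lying flat in a compartment; stays in the organiser. Origin at the centre of its underside.
- mug: White mug, 82 mm across, 95 mm high, on the table: leave alone. Origin at the centre of its underside.
- brushpot: Steel pot of brushes, 80 mm across, about 230 mm high, on the table: leave alone. Origin at the centre of its underside.
Not all that is in view belongs to the job. What is shaped like the syringe2 but green is not meant.

How it is judged:
On the way, in this order (a step that is already met when the one before it is completed fails the run):
1. the transport lock is slid out to its end stop (value of joint lock above 0.027 m), for 0.2 s.
2. the organiser's turntable is turned, either way ((value of joint rotor above 0.25 rad or value of joint rotor below -0.25 rad)), for 0.1 s.
At the end, for the whole second after the job is handed in: Lock at its open stop (4 mm), turntable still. Each sound syringe stands upright (0.15 rad) on the tray floor, plunger home (3.5 mm); each sticking one is in the tub, plunger pushed to where it sticks (2.5 mm). Jar and tape upright in the organiser (value of joint lock above 0.026 m and velocity of joint rotor between -0.05 and 0.05 rad/s and x of syringe1 in the frame of tray between -0.07 and 0.07 m and y of syringe1 in the frame of tray between -0.11 and 0.11 m and z of syringe1 in the frame of tray between -0.002 and 0.012 m and angle between each of syringe1, syringe3's own z axis and vertical below 0.15 rad and value of joint each of syringe1_plunger, syringe3_plunger above 0.0225 m and linear speed of each of syringe1, syringe2, syringe3, syringe4 below 0.02 m/s and x of syringe2 in the frame of tub between -0.08 and 0.08 m and y of syringe2 in the frame of tub between -0.105 and 0.105 m and z of syringe2 in the frame of tub between -0.002 and 0.09 m and x of syringe2_disc in the frame of tub between -0.08 and 0.08 m and y of syringe2_disc in the frame of tub between -0.105 and 0.105 m and z of syringe2_disc in the frame of tub between -0.002 and 0.11 m and value of joint syringe2_plunger above 0.0075 m and x of syringe3 in the frame of tray between -0.07 and 0.07 m and y of syringe3 in the frame of tray between -0.11 and 0.11 m and z of syringe3 in the frame of tray between -0.002 and 0.012 m and x of syringe4 in the frame of tub between -0.08 and 0.08 m and y of syringe4 in the frame of tub between -0.105 and 0.105 m and z of syringe4 in the frame of tub between -0.002 and 0.09 m and x of syringe4_disc in the frame of tub between -0.08 and 0.08 m and y of syringe4_disc in the frame of tub between -0.105 and 0.105 m and z of syringe4_disc in the frame of tub between -0.002 and 0.11 m and value of joint syringe4_plunger above 0.0115 m and horizontal distance between each of jar, tape and turntable below 0.16 m and angle between each of jar, tape's own z axis and vertical below 0.3 rad); the robot touches nothing.
It fails at once if the mug or the brush pot is shifted more than 4 cm or tipped (distance of any of mug, brushpot from where it was at the start of the episode above 0.04 m or angle between any of mug, brushpot's own z axis and vertical above 0.5 rad).
Of syringe1, syringe2, syringe3, syringe4 only 2 to 3 are there at a start; the rules pass over those that are not, and their reading is None.
At some moment in a run one of syringe1, syringe2, syringe3, syringe4 may be knocked a few centimetres aside while the robot is not near it.
It also fails if it takes over 210 s, if anything falls off the work surface, if the arm or the gripper's body presses on something with over 40 N, if the wrist force passes 120 N, or if a joint passes its speed limit or range.

## Working session

There is one attempt and no reset: what is moved stays moved. The work goes in short steps, Python scripts to look and compute and a tool call to move; the robot and the scene stay as the last step left them, time stands still between calls to the robot, and variables do not carry over. Pictures are saved under pics/ and viewed, about 12 in all and at most 16, crops included, and the job is handed in when it is done.

Besides the shell and the picture viewer there is one more tool, called after "Emit:" as name([rows], argument=value, ...), one row to a line, values as JSON. jog_arm: Moves the arm, as the interface text tells. Its arguments: {"type":"object","properties":{"plan":{"type":"array","items":{"type":"array"}},"hand":{"type":"number"},"grip_force":{"type":"number"}},"required":["plan"]}

```bash
ls; mkdir -p pics; cat > h.py <<'E'
from bench import *
import numpy as np, cv2
from scipy.spatial.transform import Rotation as R
def rot(c):
    o=np.array(c["orientation"],float)
    return R.from_rotvec(o).as_matrix() if o.shape==(3,) else o
def ray(name,u,v,z):
    c=get_calibration(name);K=np.array(c["intrinsics"]);d=rot(c)@np.linalg.inv(K)@[u,v,1];p=np.array(c["xyz"])
    return (p+d*(z-p[2])/d[2]).round(4)
def proj(name,P):
    c=get_calibration(name);q=np.array(c["intrinsics"])@rot(c).T@(np.array(P,float)-c["xyz"]);return (q[:2]/q[2]).round(1)
def snap(name,f):
    im=grab_frame(name);cv2.imwrite(f,im[:,:,::-1]);return im
E
python3 - <<'E'
from h import *
snap("scene","pics/s0.png");snap("top","pics/t0.png")
for n in("scene","top"):print(n,get_calibration(n))
print(get_obs())
E
```

```text
pics
scene {'intrinsics': array([[471.69999883,   0.        , 317.58543676],
       [  0.        , 471.69999883, 241.70908369],
       [  0.        ,   0.        ,   1.        ]]), 'xyz': array([ 1.03687261, -0.67736664,  0.74144228]), 'orientation': array([-2.16407482, -0.65915392,  0.34670508])}
top {'intrinsics': array([[488.6822435 ,   0.        , 323.94241798],
       [  0.        , 488.6822435 , 242.84445867],
       [  0.        ,   0.        ,   1.        ]]), 'xyz': array([4.17653940e-01, 4.66062755e-04, 1.09260784e+00]), 'orientation': array([-2.15661792,  2.12004839, -0.20679285])}
{'clock': 0.1, 'joints': array([-1.27810109,  0.47775042,  0.02234344,  1.55632489, -0.01149344,
        1.10930076, -0.08305656]), 'qvel': array([-0.00188931, -0.00322718, -0.00140923, -0.00284402, -0.000814  ,
        0.00068139, -0.00081608]), 'tau': array([ 5.52559897e-03, -5.97763503e+01,  1.61463730e+00, -2.81951898e+01,
        1.29450296e-02,  5.04042691e-03, -2.58391665e-06]), 'tcp_pos': array([0.26319757, 0.62113509, 0.30301243]), 'orientation': array([-6.25219987e-01, -3.07854147e+00,  2.57999255e-03]), 'contact_force': array([-0.62287487,  0.35922431, -0.13514688]), 'moment': array([-0.02694641, -0.00418023,  0.08198754]), 'grip_width': 0.08536952359353525}
```

View pics/s0.png

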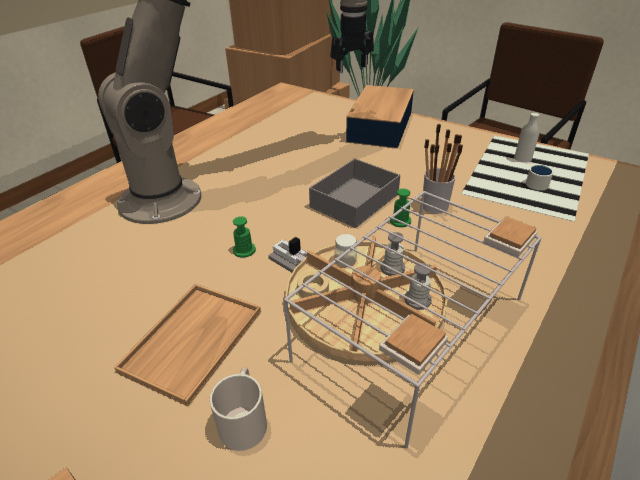

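View pics/t0.png

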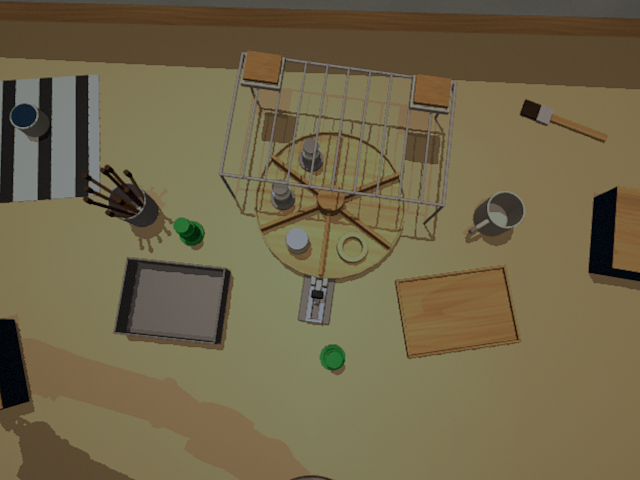

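Top view: grey syringes at (282,195) and (311,155), jar (297,240), tape (352,246), lock grip (317,295), tub (173,302), tray (457,312). Lookalikes are the green syringes at (190,232) and (333,357), which are not wanted. The turntable hub is at (331,199), and the two grey ones on the table match the description.

```bash
python3 - <<'E'
from h import *
def p(n,*a):print(n,ray("top",*a))
p("hub",331,201,.08);p("grip",318,295,.067)
p("div end front",323,276,.056)
for q in[(399,176),(389,247),(263,228),(273,157)]:p("div",*q,.056)
for q in[(396,280),(505,267),(519,341),(410,356)]:p("tray",*q,.018)
for q in[(129,259),(230,268),(220,343),(116,334)]:p("tub",*q,.065)
p("syrA disc",282,187,.117);p("syrB",310,145,.117);p("jar",297,236,.086);p("tape",352,244,.048)
p("green",333,350,.09);p("green2",183,225,.09);p("mug",504,208,.095);p("brush",128,200,.1)
for q in[(221,175),(445,204)]:p("shelf front",*q,.173)
im=cv2.imread("pics/t0.png");cv2.imwrite("pics/c0.png",cv2.resize(im[120:380,200:460],(780,780))[:600])
cv2.imwrite("pics/c0.png",cv2.resize(im[125:335,215:425],(600,600),interpolation=cv2.INTER_CUBIC))
E
```

```text
hub [ 0.6875 -0.0305  0.08  ]
grip [ 0.4877 -0.0063  0.067 ]
div end front [ 0.5289 -0.0163  0.056 ]
div [ 0.7541 -0.1811  0.056 ]
div [ 0.5942 -0.1577  0.056 ]
div [0.6307 0.115  0.056 ]
div [0.7918 0.0988 0.056 ]
tray [ 0.527  -0.1784  0.018 ]
tray [ 0.5603 -0.4225  0.018 ]
tray [ 0.3987 -0.4452  0.018 ]
tray [ 0.3635 -0.2069  0.018 ]
tub [0.5568 0.3931 0.065 ]
tub [0.5415 0.1802 0.065 ]
tub [0.3863 0.1931 0.065 ]
tub [0.4012 0.4065 0.065 ]
syrA disc [0.7053 0.0723 0.117 ]
syrB [0.798  0.0163 0.117 ]
jar [0.6088 0.04   0.086 ]
tape [ 0.6006 -0.0783  0.048 ]
green [ 0.3766 -0.0382  0.09  ]
green2 [0.6269 0.2778 0.09  ]
mug [ 0.6758 -0.3963  0.095 ]
brush [0.6756 0.3922 0.1   ]
shelf front [0.7106 0.1877 0.173 ]
shelf front [ 0.6613 -0.2499  0.173 ]
```

View pics/c0.png

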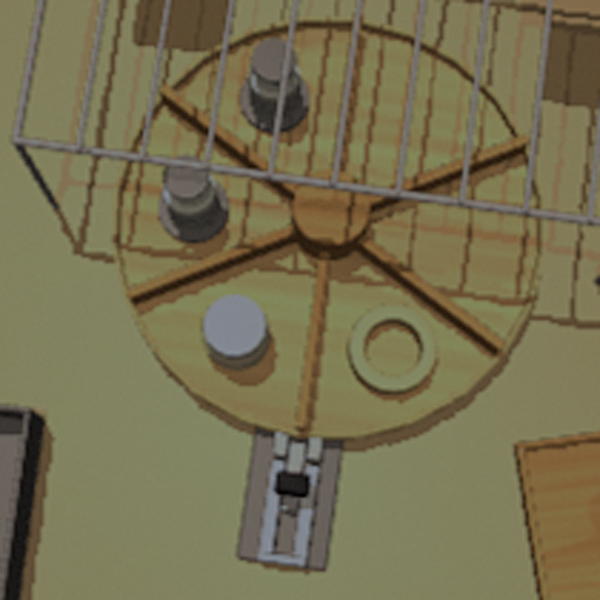

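Two grey syringes are confirmed in the crop, in the left and back-left compartments. The lock grip is at crop (292,485). I'll move over the lock grip with the jaws across its travel.

Emit:
jog_arm([
  [[1.6,-4.46,0],0.09],
  [[1.6,-4.46,0],0.09],
  [[1.6,-4.46,0],0.09],
  [[1.6,-4.46,0],0],
  [[1.6,-4.46,0],0],
  [[1.6,-4.46,0],0],
  [[1.6,-4.46,0],0],
  [[1.6,-4.46,0],0],
  [[1.6,-4.46,0],0],
  [[1.6,-4.46,0],0],
  [[1.6,-4.46,0],0],
  [[1.6,-4.46,0],0],
], hand=5)

```text
clock: 1.3
tcp_pos: [0.4554, 0.0844, 0.3039]
orientation: [0.205, 3.135, 0.0]
contact_force: [1.3, -0.3, -0.9]
grip_width: 0.0497
```

Emit:
jog_arm([
  [[1.6,-4.46,0],0],
  [[1.6,-4.46,0],0],
  [[0,0,-4],0],
  [[0,0,-3],0],
  [[0,0,0],0],
  [[0,0,0],0],
])

```text
clock: 1.9
tcp_pos: [0.4872, -0.0028, 0.2341]
orientation: [-0.205, -3.134, 0.001]
contact_force: [-0.1, 0.7, 0.9]
grip_width: 0.0501
```

```bash
cat >> h.py <<'E'
def st():
    o=get_obs();r=R.from_rotvec(o["orientation"]).as_matrix()
    print("t",round(o["clock"],2),"tcp",o["tcp_pos"].round(4),"jaw",round(float(np.degrees(np.arctan2(r[1,1],r[0,1]))),1),"tilt",r[:,2].round(3),"F",o["contact_force"].round(1),"w",round(o["grip_width"],4),"q",o["joints"].round(2))
E
python3 - <<'E'
from h import *
st();im=snap("top","pics/t1.png");snap("scene","pics/s1.png")
a=im[230:380,230:410];b=cv2.imread("pics/s1.png")[190:340,230:410]
cv2.imwrite("pics/c1.png",cv2.resize(np.hstack([a[:,:,::-1],b]),None,fx=2.2,fy=2.2))
E
```

```text
t 1.9 tcp [ 0.4872 -0.0028  0.2341] jaw 82.5 tilt [-0.001 -0.    -1.   ] F [-0.1  0.7  0.9] w 0.0501 q [-0.4   0.26  0.33  2.08 -0.11  0.82  1.43]
```

View pics/c1.png

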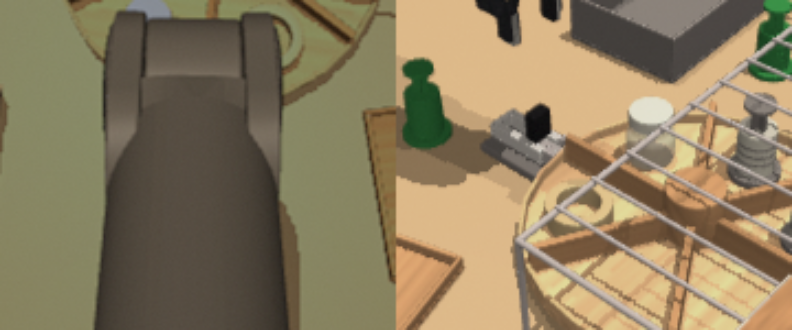

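Scene crop: the grip sits free on its guide and the fingers are above it; nothing is in the way. Lower and close.

Emit:
jog_arm([
  [[0,0,-4],0],
  [[0,0,-4],0],
  [[0,0,-3],0],
  [[0,0,-1.2],0],
  [[0,0,0],0],
  [[0,0,0],0],
])

```text
clock: 2.6
tcp_pos: [0.4885, -0.0028, 0.1134]
orientation: [0.205, 3.133, 0.001]
contact_force: [1.0, -0.2, 0.3]
grip_width: 0.05
```

Emit:
jog_arm([
  [[0,0,0],0],
  [[0,0,0],0],
  [[0,0,0],0],
  [[0,0,0],0],
  [[0,0,0],0],
], hand=0, grip_force=30)

```text
clock: 3.1
tcp_pos: [0.4883, -0.0041, 0.1137]
orientation: [0.207, 3.132, -0.001]
contact_force: [-2.4, -4.1, 8.6]
grip_width: 0.0253
```

Emit:
jog_arm([
  [[-0.6,0.08,0],0],
  [[-0.6,0.08,0],0],
  [[-0.6,0.08,0],0],
  [[-0.6,0.08,0],0],
  [[-0.6,0.08,0],0],
  [[-0.2,0.02,0],0],
  [[0,0,0],0],
  [[0,0,0],0],
  [[0,0,0],0],
])

```text
clock: 4.0
tcp_pos: [0.4581, -0.0003, 0.1137]
orientation: [0.207, 3.128, -0.001]
contact_force: [3.4, -6.8, 2.4]
grip_width: 0.0256
```

Emit:
jog_arm([
  [[-0.2,0.03,0],0],
  [[-0.2,0.03,0],0],
  [[0,0,0],0],
  [[0,0,0],0],
])

```text
clock: 4.4
tcp_pos: [0.4572, -0.0001, 0.1138]
orientation: [0.208, 3.121, -0.002]
contact_force: [14.4, -8.9, -12.6]
grip_width: 0.0257
```

The lock moved 31 mm and met the end stop. Release, rise, and take a look from over the front divider.

Emit:
jog_arm([
  [[0,0,0],0],
  [[0,0,0],0],
  [[0,0,0],0],
  [[0,0,3],0],
  [[0,0,4],0],
], hand=5)

```text
clock: 4.9
tcp_pos: [0.4497, 0.0021, 0.1814]
orientation: [-0.204, -3.13, 0.002]
contact_force: [1.3, 0.2, 0.1]
grip_width: 0.0502
```

Emit:
jog_arm([
  [[3,-0.4,0],0],
  [[3,-0.4,0],0],
  [[2.8,-0.5,0],0],
  [[0,0,0],0],
], hand=2.5)

```text
clock: 5.3
tcp_pos: [0.5425, -0.0112, 0.1825]
orientation: [0.205, 3.131, -0.0]
contact_force: [-0.1, -0.4, -0.7]
grip_width: 0.0252
```

```bash
python3 - <<'E'
from h import *
st();snap("scene","pics/s2.png")
b=cv2.imread("pics/s2.png")[150:350,200:460]
cv2.imwrite("pics/c2.png",cv2.resize(b,None,fx=2.5,fy=2.5))
O=np.array([.693,-.031])
for r in (.03,.155,.166):
  a=np.radians(172.5);print(r,proj("scene",[*(O+r*np.array([np.cos(a),np.sin(a)])),.056]))
E
```

```text
t 5.3 tcp [ 0.5425 -0.0112  0.1825] jaw 82.5 tilt [ 0.004 -0.    -1.   ] F [-0.1 -0.4 -0.7] w 0.0252 q [-0.35  0.43  0.32  2.   -0.19  0.74  1.52]
0.03 [352. 276.]
0.155 [309.2 251.8]
0.166 [305.7 249.8]
```

View pics/c2.png

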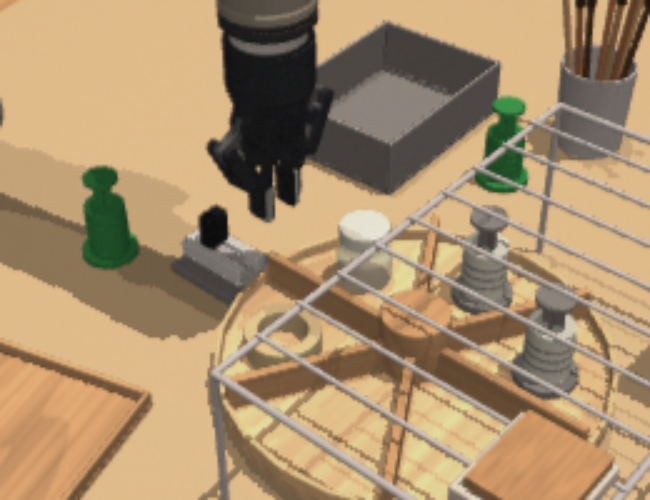

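Scene crop: the lock is out, and the fingers are over the front divider (crop 265,255 → 385,315), which matches the projection. Lower and grip.

Emit:
jog_arm([
  [[0,0,-3],0],
  [[0,0,-2.5],0],
  [[0,0,-1.2],0],
  [[0,0,0],0],
])

```text
clock: 5.75
tcp_pos: [0.5374, -0.0109, 0.1135]
orientation: [-0.205, -3.131, 0.001]
contact_force: [0.2, 0.1, 0.8]
grip_width: 0.025
```

Emit:
jog_arm([
  [[0,0,0],0],
  [[0,0,0],0],
  [[0,0,0],0],
  [[0,0,0],0],
], hand=0, grip_force=25)

```text
clock: 6.15
tcp_pos: [0.5395, -0.011, 0.1157]
orientation: [0.205, 3.134, 0.001]
contact_force: [-2.8, 1.0, 4.7]
grip_width: 0.007
```

```bash
cat > arc.py <<'E'
import numpy as np,sys
O=np.array([.693,-.031]);r,a,b,n=map(float,sys.argv[1:]);t=np.radians(172.5+np.linspace(a,b,int(n)+1))
P=np.c_[np.cos(t),np.sin(t)]*r+O
print("start",P[0].round(4),"end",P[-1].round(4),"turn",round(np.radians(b-a)/n,4));print([[[*map(float,(d*100).round(2)),0],round(float(np.radians(b-a)/n),4)] for d in np.diff(P,axis=0)])
E
python3 arc.py .154 0 40 10; python3 -c "
from h import *
st()"
```

```text
start [ 0.5403 -0.0109] end [ 0.5631 -0.1137] turn 0.0698
[[[-0.1, -1.07, 0], 0.0698], [[-0.03, -1.07, 0], 0.0698], [[0.05, -1.07, 0], 0.0698], [[0.12, -1.07, 0], 0.0698], [[0.2, -1.06, 0], 0.0698], [[0.27, -1.04, 0], 0.0698], [[0.34, -1.02, 0], 0.0698], [[0.41, -0.99, 0], 0.0698], [[0.48, -0.96, 0], 0.0698], [[0.55, -0.93, 0], 0.0698]]
t 6.15 tcp [ 0.5395 -0.011   0.1157] jaw 82.5 tilt [ 0.001  0.    -1.   ] F [-2.8  1.   4.7] w 0.007 q [-0.31  0.53  0.27  2.04 -0.24  0.6   1.57]
```

Emit:
jog_arm([
  [[-0.1,-1.07,0],0.07],
  [[-0.03,-1.07,0],0.07],
  [[0.05,-1.07,0],0.07],
  [[0.12,-1.07,0],0.07],
  [[0.2,-1.06,0],0.07],
  [[0.27,-1.04,0],0.07],
  [[0.34,-1.02,0],0.07],
  [[0.41,-0.99,0],0.07],
  [[0.48,-0.96,0],0.07],
  [[0.55,-0.93,0],0.07],
  [[0,0,0],0],
])

```text
clock: 7.25
tcp_pos: [0.5634, -0.116, 0.1157]
orientation: [-0.878, 3.014, -0.003]
contact_force: [-1.5, -0.9, 5.2]
grip_width: 0.0071
```

```bash
python3 arc.py .154 -20 30 11; python3 -c "
from h import *
st()"
```

```text
start [0.5564 0.0401] end [ 0.5507 -0.0899] turn 0.0793
[[[-0.52, -1.1, 0], 0.0793], [[-0.43, -1.14, 0], 0.0793], [[-0.34, -1.17, 0], 0.0793], [[-0.25, -1.2, 0], 0.0793], [[-0.15, -1.21, 0], 0.0793], [[-0.05, -1.22, 0], 0.0793], [[0.04, -1.22, 0], 0.0793], [[0.14, -1.21, 0], 0.0793], [[0.24, -1.2, 0], 0.0793], [[0.33, -1.18, 0], 0.0793], [[0.42, -1.15, 0], 0.0793]]
t 7.25 tcp [ 0.5634 -0.116   0.1157] jaw 122.5 tilt [ 0.003 -0.001 -1.   ] F [-1.5 -0.9  5.2] w 0.0071 q [ 0.03  0.56  0.09  1.94 -0.07  0.64  2.3 ]
```

Emit:
jog_arm([
  [[0,0,0],0],
  [[0,0,0],0],
  [[0,0,3],0],
  [[0,0,4],0],
  [[0,2.3,0],-0.15],
  [[0,2.3,0],-0.15],
  [[-0.1,2.2,0],-0.15],
  [[-0.1,2.2,0],-0.15],
  [[-0.1,2.2,0],-0.15],
  [[-0.2,2.2,0],-0.15],
  [[-0.2,2.2,0],-0.147],
  [[0,0,0],0],
], hand=2.5)

```text
clock: 8.45
tcp_pos: [0.5545, 0.0471, 0.1846]
orientation: [-0.738, -3.052, -0.002]
contact_force: [0.2, 1.0, 0.2]
grip_width: 0.0251
```

```bash
python3 - <<'E'
from h import *
st();snap("scene","pics/s3.png")
b=cv2.imread("pics/s3.png")[130:370,200:480]
cv2.imwrite("pics/c3.png",cv2.resize(b,None,fx=2.4,fy=2.4))
O=np.array([.693,-.031])
for r in (.03,.155,.166):
  a=np.radians(152.5);print(r,(proj("scene",[*(O+r*np.array([np.cos(a),np.sin(a)])),.056])-[200,130])*2.4)
E
```

```text
t 8.45 tcp [0.5545 0.0471 0.1846] jaw 62.8 tilt [-0.001  0.002 -1.   ] F [0.2 1.  0.2] w 0.0251 q [-0.46  0.45  0.33  1.96 -0.21  0.76  1.09]
0.03 [373.68 345.36]
0.155 [306. 270.]
0.166 [300.72 264.  ]
```

View pics/c3.png

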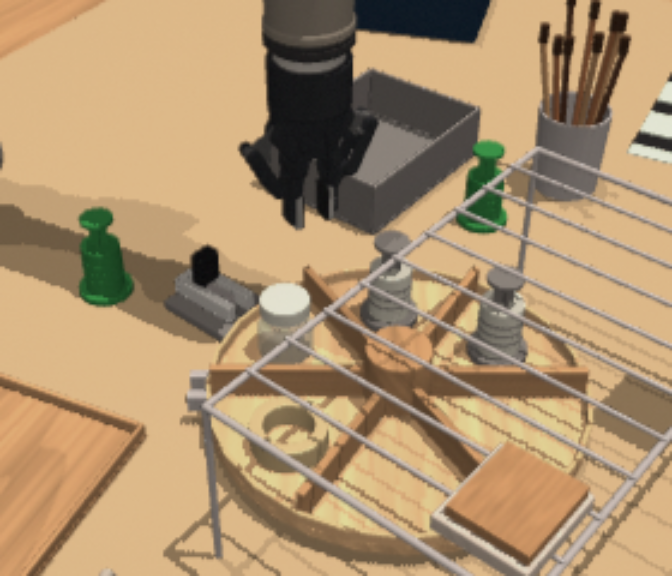

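The table turned 40°. The next divider (crop 305,270) is where predicted, syringe A is coming to the front-left at (392,280). Grip it and turn on.

Emit:
jog_arm([
  [[0.2,-0.7,-3],0],
  [[0,0,-2.5],0],
  [[0,0,-1.3],0],
  [[0,0,0],0],
])

```text
clock: 8.9
tcp_pos: [0.556, 0.0343, 0.1154]
orientation: [-0.742, -3.049, 0.002]
contact_force: [0.6, -0.3, -0.2]
grip_width: 0.025
```

Emit:
jog_arm([
  [[0,0,0],0],
  [[0,0,0],0],
  [[0,0,0],0],
  [[0,0,0],0],
], hand=0)

```text
clock: 9.3
tcp_pos: [0.5577, 0.0354, 0.1176]
orientation: [0.742, 3.052, 0.001]
contact_force: [0.7, 1.7, -1.3]
grip_width: 0.0072
```

Emit:
jog_arm([
  [[-0.52,-1.1,0],0.08],
  [[-0.43,-1.14,0],0.08],
  [[-0.34,-1.17,0],0.08],
  [[-0.25,-1.2,0],0.08],
  [[-0.15,-1.21,0],0.08],
  [[-0.05,-1.22,0],0.08],
  [[0.04,-1.22,0],0.08],
  [[0.14,-1.21,0],0.08],
  [[0.24,-1.2,0],0.08],
  [[0.33,-1.18,0],0.08],
  [[0.42,-1.15,0],0.07],
  [[0,0,0],0],
])

```text
clock: 10.5
tcp_pos: [0.5561, -0.0941, 0.1177]
orientation: [-0.615, 3.071, -0.001]
contact_force: [11.4, 7.2, -12.0]
grip_width: 0.0072
```

Emit:
jog_arm([
  [[0,0,0],0],
  [[0,0,0],0],
  [[0,0,3],0],
  [[0,0,5],0],
  [[-3,-3,3],0],
  [[-4,-3,0],0],
  [[-4,-3,0],0],
  [[-3,-3,0],0],
  [[0,0,0],0],
], hand=2.5)

```text
clock: 11.4
tcp_pos: [0.4073, -0.218, 0.226]
orientation: [0.597, -3.082, 0.001]
contact_force: [0.1, 0.6, -0.1]
grip_width: 0.0252
```

```bash
python3 - <<'E'
from h import *
st();snap("scene","pics/s4.png");snap("top","pics/t4.png")
b=cv2.imread("pics/s4.png")[170:370,240:460];a=cv2.imread("pics/t4.png")[130:330,200:420]
cv2.imwrite("pics/c4.png",cv2.resize(np.hstack([a,b]),None,fx=1.8,fy=1.8))
E
```

```text
t 11.4 tcp [ 0.4073 -0.218   0.226 ] jaw 111.9 tilt [-0.003 -0.001 -1.   ] F [ 0.1  0.6 -0.1] w 0.0252 q [ 0.23  0.23  0.14  2.13 -0.04  0.78  2.35]
```

View pics/c4.png

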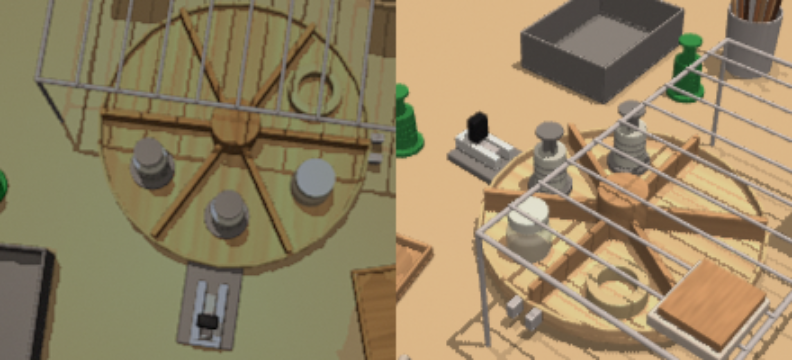

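Left (top): A's disc is at crop (230,203), B's at (150,152), jar at (314,176) and the tape is in the back. The lock is out. Compute A's position.

```bash
python3 - <<'E'
from h import *
O=np.array([.693,-.031])
for n,u,v in(("A",230,203),("B",150,152)):
    p=ray("top",200+u/1.8,130+v/1.8,.115);d=p[:2]-O;print(n,p,np.hypot(*d),np.degrees(np.arctan2(d[1],d[0]))%360-172.5)
for n,u,v in(("A",549,131),("B",629,109)):print(n,ray("scene",240+(u-396)/1.8,170+v/1.8,.115))
E
```

```text
A [ 0.5905 -0.024   0.115 ] 0.10273874634236095 3.593183615896578
B [0.6477 0.0679 0.115 ] 0.10878097260091027 -57.89040054858519
A [ 0.5929 -0.025   0.115 ]
B [0.651  0.0643 0.115 ]
```

Emit:
jog_arm([
  [[0,0,0],-0.15],
  [[0,0,0],-0.15],
  [[0,0,0],-0.15],
  [[0,0,0],-0.15],
  [[2.3,2.42,0],-0.15],
  [[2.3,2.42,0],-0.15],
  [[2.3,2.42,0],-0.15],
  [[2.3,2.42,0],-0.15],
  [[2.3,2.42,0],-0.15],
  [[2.3,2.42,0],-0.15],
  [[2.3,2.42,0],-0.15],
  [[2.3,2.42,0],-0.15],
], hand=0)

```text
clock: 12.7
tcp_pos: [0.5981, -0.0169, 0.2257]
orientation: [-2.037, -2.391, -0.001]
contact_force: [0.7, -0.6, 0.8]
grip_width: -0.0001
```

Emit:
jog_arm([
  [[0,0,0],-0.15],
  [[0,0,0],-0.14],
  [[0,0,-2],0],
  [[0,0,-1],0],
  [[0,0,0],0],
  [[0,0,0],0],
])

```text
clock: 13.3
tcp_pos: [0.5969, -0.0196, 0.1958]
orientation: [-2.357, -2.077, 0.0]
contact_force: [0.4, -0.7, 0.6]
grip_width: 0.0004
```

```bash
python3 - <<'E'
from h import *
st();snap("scene","pics/s5.png")
cv2.imwrite("pics/c5.png",cv2.resize(cv2.imread("pics/s5.png")[130:330,230:450],None,fx=2.5,fy=2.5))
E
```

```text
t 13.3 tcp [ 0.5969 -0.0196  0.1958] jaw -7.2 tilt [-0.  0. -1.] F [ 0.4 -0.7  0.6] w 0.0004 q [-0.4   0.5   0.44  1.87 -0.28  0.83  0.06]
```

View pics/c5.png

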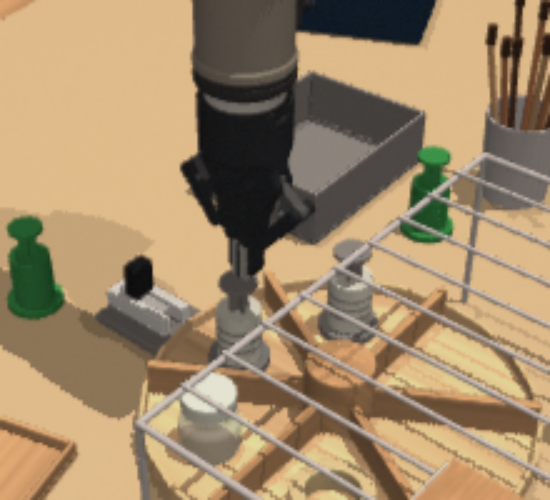

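The fingertips are just above A's disc (crop 240,280). A small correction, then press.

Emit:
jog_arm([
  [[-0.55,-0.45,0],0],
  [[0,0,-0.3],0],
  [[0,0,-0.3],0],
  [[0,0,-0.3],0],
  [[0,0,-0.3],0],
  [[0,0,-0.3],0],
  [[0,0,-0.3],0],
  [[0,0,0],0],
  [[0,0,0],0],
])

```text
clock: 14.25
tcp_pos: [0.5919, -0.0249, 0.1796]
orientation: [2.358, 2.075, 0.003]
contact_force: [-6.3, 0.4, 19.1]
grip_width: 0.0005
```

Emit:
jog_arm([
  [[0,0,-0.3],0],
  [[0,0,-0.3],0],
  [[0,0,0],0],
  [[0,0,0],0],
])

```text
clock: 14.65
tcp_pos: [0.5945, -0.0256, 0.1795]
orientation: [2.357, 2.072, 0.013]
contact_force: [-16.2, 1.3, 63.1]
grip_width: -0.0001
```

A stops hard at about 10.5 mm, so it sticks and goes in the tub. Now rise, open and check.

Emit:
jog_arm([
  [[0,0,1.5],0],
  [[0,0,3],0],
  [[0,0,2],0],
  [[0,0,0],0],
  [[0,0,0],0],
  [[0,0,0],0],
], hand=6)

```text
clock: 15.25
tcp_pos: [0.5905, -0.0244, 0.2355]
orientation: [-2.357, -2.075, 0.002]
contact_force: [-0.9, -0.5, -0.3]
grip_width: 0.0601
```

```bash
python3 - <<'E'
from h import *
st();snap("scene","pics/s6.png")
cv2.imwrite("pics/c6.png",cv2.resize(cv2.imread("pics/s6.png")[180:320,260:420],None,fx=3.5,fy=3.5))
E
```

```text
t 15.25 tcp [ 0.5905 -0.0244  0.2355] jaw -7.3 tilt [-0.002 -0.    -1.   ] F [-0.9 -0.5 -0.3] w 0.0601 q [-0.42  0.44  0.47  1.85 -0.25  0.91  0.04]
```

View pics/c6.png

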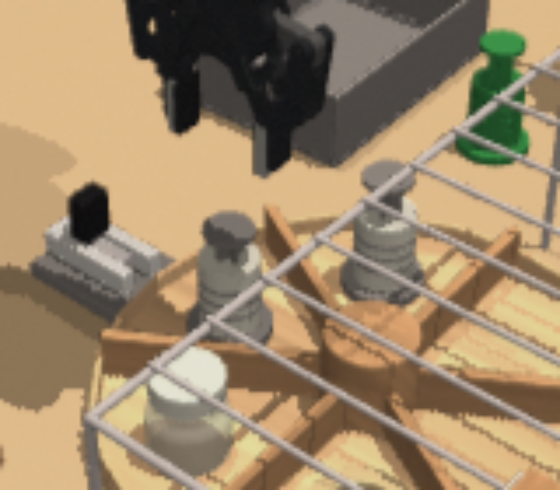

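A still stands, its disc pushed down a little (crop 231,225). Descend and grip the barrel.

Emit:
jog_arm([
  [[0,0,-4],0],
  [[0,0,-4],0],
  [[0,0,-2],0],
  [[0,0,-1.3],0],
  [[0,0,0],0],
])

```text
clock: 15.8
tcp_pos: [0.59, -0.0247, 0.1217]
orientation: [-2.356, -2.074, 0.005]
contact_force: [-0.7, 0.0, -0.1]
grip_width: 0.0601
```

Emit:
jog_arm([
  [[0,0,0],0],
  [[0,0,0],0],
  [[0,0,0],0],
  [[0,0,0],0],
], hand=0, grip_force=30)

```text
clock: 16.2
tcp_pos: [0.5919, -0.0246, 0.1248]
orientation: [2.357, 2.075, 0.003]
contact_force: [-0.0, -0.1, 3.9]
grip_width: 0.0389
```

Emit:
jog_arm([
  [[0,0,2],0],
  [[0,0,4],0],
  [[0,0,4],0],
  [[0,0,0],0],
])

```text
clock: 16.6
tcp_pos: [0.5941, -0.0252, 0.2294]
orientation: [2.354, 2.071, 0.013]
contact_force: [-0.3, 0.2, -1.6]
grip_width: 0.0391
```

Emit:
jog_arm([
  [[-1.55,3.4,0],0],
  [[-1.55,3.4,0],0],
  [[-1.55,3.4,0],0],
  [[-1.55,3.4,0],0],
  [[-1.55,3.4,0],0],
  [[-1.55,3.4,0],0],
  [[-1.55,3.4,0],0],
  [[-1.55,3.4,0],0],
  [[0,0,0],0],
  [[0,0,0],0],
])

```text
clock: 17.6
tcp_pos: [0.4665, 0.248, 0.2234]
orientation: [-2.355, -2.079, 0.001]
contact_force: [0.6, -0.8, -2.2]
grip_width: 0.0393
```

```bash
python3 - <<'E'
from h import *
st();snap("scene","pics/s7.png")
cv2.imwrite("pics/c7.png",cv2.resize(cv2.imread("pics/s7.png")[90:290,240:460],None,fx=2.5,fy=2.5))
E
```

```text
t 17.6 tcp [0.4665 0.248  0.2234] jaw -7.1 tilt [-0. -0. -1.] F [ 0.6 -0.8 -2.2] w 0.0393 q [-0.95  0.35  0.42  2.01 -0.19  0.82 -0.54]
```

View pics/c7.png

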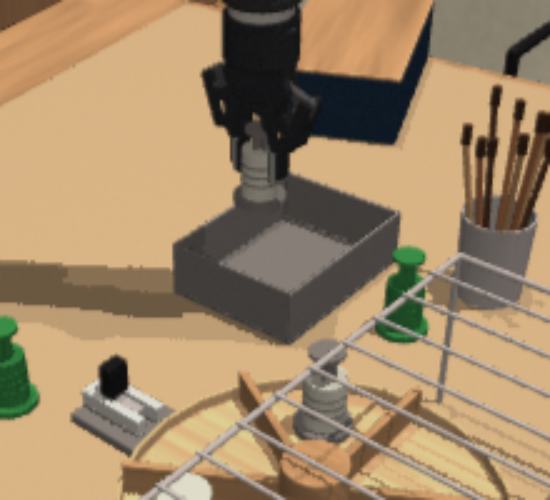

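Syringe A hangs upright in the gripper over the tub. Lower it.

Emit:
jog_arm([
  [[0,0,-4],0],
  [[0,0,-4],0],
  [[0,0,-2.5],0],
  [[0,0,-1.0],0],
  [[0,0,-0.3],0],
  [[0,0,-0.3],0],
  [[0,0,0],0],
])

```text
clock: 18.35
tcp_pos: [0.4677, 0.246, 0.1048]
orientation: [-2.36, -2.073, 0.0]
contact_force: [-3.5, -4.5, 10.4]
grip_width: 0.0392
```

Emit:
jog_arm([
  [[0,0,0],0],
  [[0,0,0],0],
  [[0,0,0],0],
  [[0,0,4],0],
  [[0,0,4],0],
  [[0,0,3],0],
  [[0,0,0],0],
  [[0,0,0],0],
], hand=5.5)

```text
clock: 19.15
tcp_pos: [0.4674, 0.2477, 0.2134]
orientation: [-2.357, -2.076, -0.003]
contact_force: [-0.2, 0.6, -0.4]
grip_width: 0.0549
```

```bash
python3 arc.py .157 -30 26 11; python3 - <<'E'
from h import *
st();snap("top","pics/t8.png");snap("scene","pics/s8.png")
cv2.imwrite("pics/c8.png",np.hstack([cv2.resize(cv2.imread("pics/t8.png")[120:360,90:410],(480,360)),cv2.resize(cv2.imread("pics/s8.png")[150:390,270:480],(315,360))]))
O=np.array([.693,-.031])
for r in (.03,.157,.166):
  a=np.radians(142.5);print(r,(proj("top",[*(O+r*np.array([np.cos(a),np.sin(a)])),.056])-[90,120])*1.5)
E
```

```text
start [0.5684 0.0646] end [ 0.5441 -0.0808] turn 0.0889
[[[-0.8, -1.14, 0], 0.0889], [[-0.69, -1.21, 0], 0.0889], [[-0.58, -1.27, 0], 0.0889], [[-0.47, -1.31, 0], 0.0889], [[-0.35, -1.35, 0], 0.0889], [[-0.23, -1.38, 0], 0.0889], [[-0.11, -1.39, 0], 0.0889], [[0.02, -1.39, 0], 0.0889], [[0.14, -1.39, 0], 0.0889], [[0.26, -1.37, 0], 0.0889], [[0.38, -1.34, 0], 0.0889]]
t 19.15 tcp [0.4674 0.2477 0.2134] jaw -7.3 tilt [ 0.001  0.001 -1.   ] F [-0.2  0.6 -0.4] w 0.0549 q [-0.95  0.37  0.42  2.01 -0.21  0.8  -0.53]
0.03 [348.6 137.7]
0.157 [293.25 205.35]
0.166 [289.2 210.3]
```

View pics/c8.png

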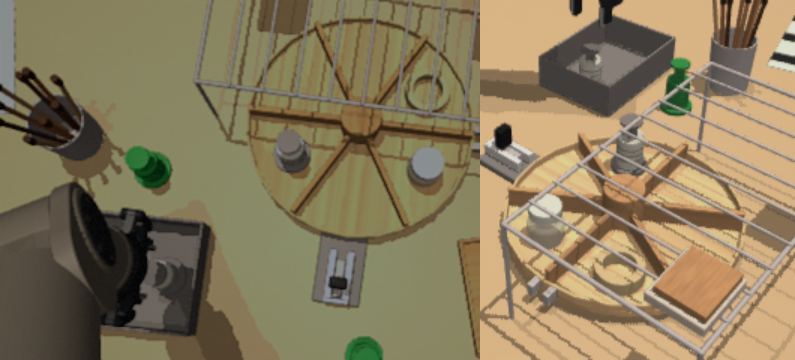

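A is standing in the tub (left pic 170,275; right pic 590,62). The divider next to B ends at left-pic (295,212), about 2° past the prediction. Go grip it.

Emit:
jog_arm([
  [[1.24,-2.33,0],0.134],
  [[1.24,-2.33,0],0.134],
  [[1.24,-2.33,0],0.134],
  [[1.24,-2.33,0],0.134],
  [[1.24,-2.33,0],0.134],
  [[1.24,-2.33,0],0.134],
  [[1.24,-2.33,0],0.134],
  [[1.24,-2.33,0],0.134],
  [[0,0,-2],0],
  [[0,0,0],0],
  [[0,0,0],0],
], hand=3)

```text
clock: 20.35
tcp_pos: [0.5654, 0.0613, 0.1915]
orientation: [-0.966, -2.986, 0.002]
contact_force: [0.7, -0.9, 0.3]
grip_width: 0.0299
```

Emit:
jog_arm([
  [[0,0,-3],0],
  [[0,0,-2.5],0],
  [[0,0,-1.9],0],
  [[0,0,0],0],
])

```text
clock: 20.75
tcp_pos: [0.5647, 0.0619, 0.1168]
orientation: [-0.963, -2.986, 0.003]
contact_force: [-0.6, 0.2, 0.4]
grip_width: 0.0298
```

Emit:
jog_arm([
  [[0,0,0],0],
  [[0,0,0],0],
  [[0,0,0],0],
  [[0,0,0],0],
], hand=0, grip_force=25)

```text
clock: 21.15
tcp_pos: [0.567, 0.0617, 0.12]
orientation: [0.966, 2.988, 0.003]
contact_force: [-1.5, 1.5, 4.8]
grip_width: 0.0068
```

Emit:
jog_arm([
  [[-0.78,-1.13,0],0.087],
  [[-0.67,-1.2,0],0.087],
  [[-0.56,-1.26,0],0.087],
  [[-0.45,-1.3,0],0.087],
  [[-0.33,-1.33,0],0.087],
  [[-0.21,-1.36,0],0.087],
  [[-0.09,-1.37,0],0.087],
  [[0.04,-1.37,0],0.087],
  [[0.16,-1.36,0],0.087],
  [[0.28,-1.34,0],0.087],
  [[0.4,-1.31,0],0.087],
  [[0,0,0],0],
])

```text
clock: 22.35
tcp_pos: [0.547, -0.0845, 0.12]
orientation: [-0.517, 3.093, -0.003]
contact_force: [4.2, 1.3, 0.7]
grip_width: 0.007
```

Emit:
jog_arm([
  [[0,0,0],0],
  [[0,0,0],0],
  [[0,0,3],0],
  [[0,0,5],0],
  [[-3,-3,3],-0.15],
  [[-4,-3,0],-0.15],
  [[-4,-3,0],-0.15],
  [[-3,-3,0],-0.15],
  [[0,0,0],-0.15],
  [[0,0,0],0],
], hand=2.5)

```text
clock: 23.35
tcp_pos: [0.4042, -0.2018, 0.2278]
orientation: [-0.659, -3.071, 0.0]
contact_force: [0.5, 0.4, 0.6]
grip_width: 0.0252
```

```bash
python3 - <<'E'
from h import *
st();snap("scene","pics/s9.png");snap("top","pics/t9.png")
b=cv2.imread("pics/s9.png")[170:370,240:460];a=cv2.imread("pics/t9.png")[130:330,200:420]
cv2.imwrite("pics/c9.png",cv2.resize(np.hstack([a,b]),None,fx=1.8,fy=1.8))
E
```

```text
t 23.35 tcp [ 0.4042 -0.2018  0.2278] jaw 65.8 tilt [-0.  0. -1.] F [0.5 0.4 0.6] w 0.0252 q [ 0.22  0.21  0.12  2.15 -0.04  0.78  1.51]
```

View pics/c9.png

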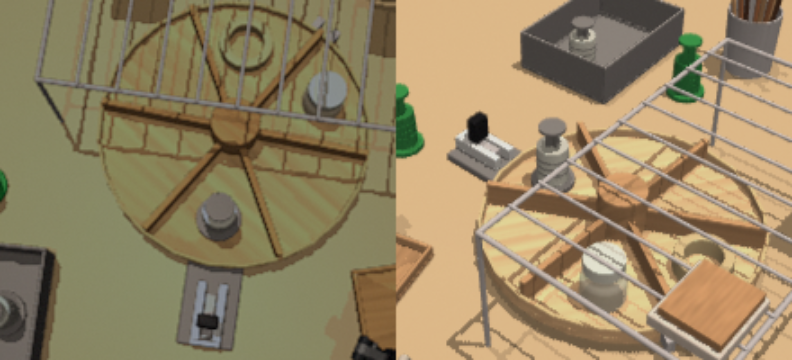

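B is now at the front: disc at left (222,206), right (552,128). A stands in the tub, and all the compartments at the back hold only the jar and tape.

```bash
python3 - <<'E'
from h import *
print(ray("top",200+222/1.8,130+206/1.8,.115),ray("scene",240+(552-396)/1.8,170+128/1.8,.115))
E
```

```text
[ 0.5869 -0.015   0.115 ] [ 0.5927 -0.0182  0.115 ]
```

Emit:
jog_arm([
  [[2.31,2.31,0],-0.145],
  [[2.31,2.31,0],-0.145],
  [[2.31,2.31,0],-0.145],
  [[2.31,2.31,0],-0.145],
  [[2.31,2.31,0],-0.145],
  [[2.31,2.31,0],-0.145],
  [[2.31,2.31,0],-0.145],
  [[2.31,2.31,0],-0.145],
  [[0,0,-1.5],-0.13],
  [[0,0,-1.5],0],
  [[0,0,0],0],
  [[0,0,0],0],
], hand=0)

```text
clock: 24.65
tcp_pos: [0.5895, -0.0169, 0.1971]
orientation: [-2.366, -2.066, 0.002]
contact_force: [0.2, -0.7, 0.3]
grip_width: -0.0001
```

```bash
python3 - <<'E'
from h import *
st();im=snap("scene","pics/s10.png")
cv2.imwrite("pics/c10.png",cv2.resize(cv2.imread("pics/s10.png")[180:320,260:420],None,fx=3.5,fy=3.5))
E
```

```text
t 24.65 tcp [ 0.5895 -0.0169  0.1971] jaw -7.7 tilt [-0.002 -0.    -1.   ] F [ 0.2 -0.7  0.3] w -0.0001 q [-0.28  0.47  0.27  1.87 -0.16  0.82 -0.06]
```

View pics/c10.png

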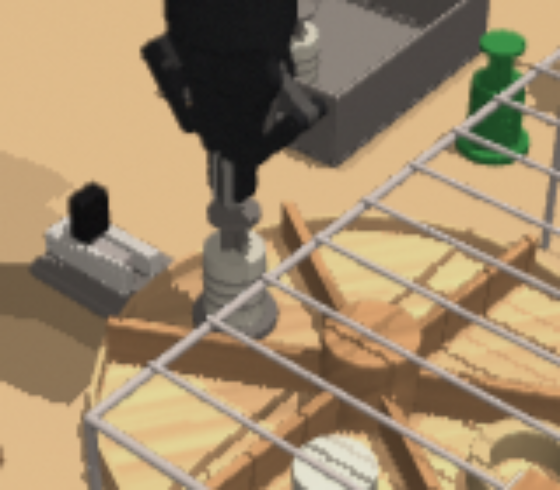

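The fingertips are right over B's disc (crop 235,205). Press slowly.

Emit:
jog_arm([
  [[0,0,-0.3],0],
  [[0,0,-0.3],0],
  [[0,0,-0.3],0],
  [[0,0,-0.3],0],
  [[0,0,-0.3],0],
  [[0,0,-0.3],0],
  [[0,0,0],0],
  [[0,0,0],0],
])

```text
clock: 25.5
tcp_pos: [0.5901, -0.0163, 0.1793]
orientation: [-2.369, -2.063, 0.0]
contact_force: [-0.3, -0.5, -0.3]
grip_width: 0.0003
```

Emit:
jog_arm([
  [[0,0,-0.2],0],
  [[0,0,-0.2],0],
  [[0,0,0],0],
  [[0,0,0],0],
])

```text
clock: 25.9
tcp_pos: [0.5902, -0.0163, 0.1755]
orientation: [-2.369, -2.063, 0.0]
contact_force: [-0.1, 0.4, 1.2]
grip_width: -0.0001
```

Emit:
jog_arm([
  [[0,0,-0.3],0],
  [[0,0,-0.3],0],
  [[0,0,-0.3],0],
])

```text
clock: 26.2
tcp_pos: [0.5902, -0.0164, 0.1665]
orientation: [-2.369, -2.063, -0.0]
contact_force: [-0.8, -0.5, 5.4]
grip_width: -0.0
```

Emit:
jog_arm([
  [[0,0,-0.2],0],
  [[0,0,-0.2],0],
  [[0,0,-0.2],0],
  [[0,0,0],0],
])

```text
clock: 26.6
tcp_pos: [0.591, -0.0166, 0.1634]
orientation: [2.37, 2.062, 0.003]
contact_force: [-9.3, 0.4, 28.7]
grip_width: 0.0002
```

B stops at TCP 0.163, so its disc is at 0.090 m: fully home and sound. Now grip it for the tray.

Emit:
jog_arm([
  [[0,0,2],0],
  [[0,0,4],0],
  [[0,0,0],0],
  [[0,0,0],0],
  [[0,0,0],0],
], hand=6)

```text
clock: 27.1
tcp_pos: [0.5896, -0.0163, 0.2195]
orientation: [-2.368, -2.062, 0.002]
contact_force: [-0.1, 0.1, -0.7]
grip_width: 0.0599
```

```bash
python3 - <<'E'
from h import *
st();im=snap("scene","pics/s11.png")
cv2.imwrite("pics/c11.png",cv2.resize(cv2.imread("pics/s11.png")[180:320,260:420],None,fx=3.5,fy=3.5))
E
```

```text
t 27.1 tcp [ 0.5896 -0.0163  0.2195] jaw -7.9 tilt [-0.002 -0.    -1.   ] F [-0.1  0.1 -0.7] w 0.0599 q [-0.29  0.44  0.28  1.86 -0.15  0.87 -0.08]
```

View pics/c11.png

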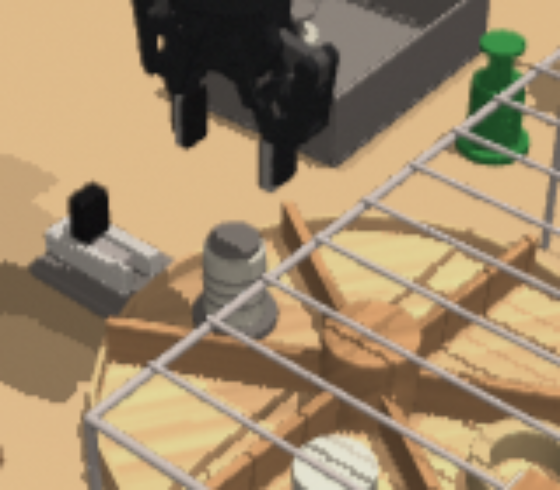

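B's plunger is home. Grip and lift.

Emit:
jog_arm([
  [[0,0,-4],0],
  [[0,0,-3.5],0],
  [[0,0,-2.2],0],
  [[0,0,0],0],
  [[0,0,0],0],
])

```text
clock: 27.65
tcp_pos: [0.5899, -0.0166, 0.1231]
orientation: [-2.369, -2.062, 0.002]
contact_force: [0.3, -0.1, 0.5]
grip_width: 0.0601
```

Emit:
jog_arm([
  [[0,0,0],0],
  [[0,0,0],0],
  [[0,0,0],0],
  [[0,0,0],0],
], hand=0, grip_force=30)

```text
clock: 28.05
tcp_pos: [0.591, -0.0165, 0.125]
orientation: [2.368, 2.062, 0.003]
contact_force: [-0.5, -0.9, 8.0]
grip_width: 0.0394
```

Emit:
jog_arm([
  [[0,0,2],0],
  [[0,0,4],0],
  [[0,0,2],0],
  [[0,0,0],0],
])

```text
clock: 28.45
tcp_pos: [0.5921, -0.0165, 0.2071]
orientation: [2.367, 2.06, 0.009]
contact_force: [-0.3, 0.0, -0.3]
grip_width: 0.0393
```

Emit:
jog_arm([
  [[-1.62,-3.68,0],0],
  [[-1.62,-3.68,0],0],
  [[-1.62,-3.68,0],0],
  [[-1.62,-3.68,0],0],
  [[-1.62,-3.68,0],0],
  [[-1.62,-3.68,0],0],
  [[-1.62,-3.68,0],0],
  [[-1.62,-3.68,0],0],
  [[0,0,-4],0],
  [[0,0,-3.5],0],
  [[0,0,-1],0],
  [[0,0,0],0],
])

```text
clock: 29.65
tcp_pos: [0.4595, -0.31, 0.1169]
orientation: [-2.366, -2.061, 0.003]
contact_force: [0.4, 0.7, -0.6]
grip_width: 0.039
```

Emit:
jog_arm([
  [[0,0,-0.4],0],
  [[0,0,-0.4],0],
  [[0,0,-0.3],0],
  [[0,0,-0.2],0],
  [[0,0,0],0],
])

```text
clock: 30.15
tcp_pos: [0.461, -0.3109, 0.1061]
orientation: [2.369, 2.063, 0.001]
contact_force: [0.5, 0.2, 1.2]
grip_width: 0.0391
```

Emit:
jog_arm([
  [[0,0,-0.2],0],
  [[0,0,0],0],
  [[0,0,0],0],
])

```text
clock: 30.45
tcp_pos: [0.461, -0.3109, 0.1059]
orientation: [2.369, 2.062, 0.002]
contact_force: [-5.5, 4.8, 22.8]
grip_width: 0.0395
```

Floor contact. Release, rise and look.

Emit:
jog_arm([
  [[0,0,0.2],0],
  [[0,0,0],0],
  [[0,0,0],0],
  [[0,0,0],0],
  [[0,0,4],0],
  [[0,0,4],0],
  [[0,0,4],0],
  [[0,0,4],0],
  [[-3,4,0],0],
  [[-2,4.5,0],0],
  [[0,4.5,0],0],
  [[0,0,0],0],
], hand=6)

```text
clock: 31.65
tcp_pos: [0.41, -0.1755, 0.2653]
orientation: [-2.36, -2.07, -0.002]
contact_force: [1.3, 0.3, 0.3]
grip_width: 0.0599
```

```bash
python3 - <<'E'
from h import *
st();snap("scene","pics/s12.png");snap("top","pics/t12.png")
b=cv2.imread("pics/s12.png")[140:440,110:510];a=cv2.imread("pics/t12.png")[90:390,100:540]
cv2.imwrite("pics/c12.png",np.hstack([cv2.resize(a,(440,300)),cv2.resize(b,(360,270))[:270]][:1]+[cv2.resize(b,(360,300))]))
E
```

```text
t 31.65 tcp [ 0.41   -0.1755  0.2653] jaw -7.5 tilt [-0.001  0.003 -1.   ] F [1.3 0.3 0.3] w 0.0599 q [-0.02  0.14  0.32  2.14 -0.06  0.87  0.2 ]
```

View pics/c12.png

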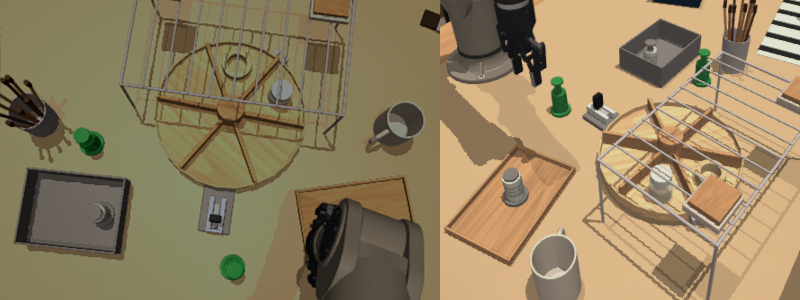

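Everything is in place: B is upright in the tray (right picture 513,187), A upright in the tub (98,213 left), jar and tape upright in the organiser, lock out, and all other compartments empty.

```bash
python3 -c "
from h import *
print(hand_in())"
```

```text
the job is handed in; nothing more can be done
None
```

The job is done and handed in at about 32 s of the 210 s allowed; no verdict came back.

- **Lock:** It slid out about 31 mm against its end stop, where the force rose, and I left it released.
- **Organiser:** I turned it counterclockwise in three steps, about 145° in all, to bring the two grey syringes to the front. The two green lookalikes were not touched.
- **First syringe:** Its plunger stopped hard at about 10.5 mm. It sticks, so it stands in the reject tub. The force on the wrist reached 63 N during that press, more than I intended but below the 120 N limit.
- **Second syringe:** Its plunger ran fully home, with the disc about 66 mm above the syringe's underside. It stands in the class tray, lowered until it touched the floor.

The last pictures show one syringe upright in the tray and one in the tub. The jar and tape are upright in the organiser, and its other four compartments are empty. The lock is still out, the mug and brush pot look unmoved, and the gripper is clear of everything. No check failed or disagreed, and I saw no sign of a syringe being knocked aside.

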